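# Turn a washed well plate over onto the drying board

## Robot

A 7-joint arm with a two-finger parallel gripper is mounted at the origin on the work surface. World frame = base frame: x ahead of the robot, y to its left, z up, the work surface at z = 0. Lengths are in mm, angles in rad, forces in N, time in s.
With the tool pointing down it reaches from about 400 to 900 mm from the base axis. Payload 5.5 kg.
Tool frame: the origin (TCP) lies midway between the tips of the shut fingers; the grasp point (between the pads) lies 19 mm behind it (pinch_z is the distance from the TCP to the grasp point, in mm); z points along the fingers, y is the line along which they close (so a half turn about z gives the same grasp; the last joint's range is limited). The gripper opens to 85 mm and grips with 20 to 120 N. Pads are 22 mm wide; open, the fingers measure 114 mm over their backs; the gripper's body (76 mm by 85 mm) begins 54 mm behind the grasp point. The pads swing forward as they close: fully open they stand 13 mm farther back than shut.
Start: joints at [0.263, 0.501, -0.427, 1.55, 0.221, 1.138, -0.21], TCP at [650, 0.037, 231.31] pointing down, gripper open.
Joint ranges: [-2.88, 2.88], [-0.31, 2.03], [-1.54, 1.56], [0.2, 2.42], [-1.41, 4.55], [0.19, 2.02], [-2.57, 2.57]. Speed limits (rad/s): [2.57, 2.57, 3.14, 3.14, 3.14, 3.14, 3.14].

## Interface

Orientations are given as [roll, pitch, yaw] about the fixed x, y, z axes, in that order (R = Rz(yaw) Ry(pitch) Rx(roll)).
In Python, from rig import * gives the robot as it stands.
- The arm moves only by the tool arm_command, never from a script. Its argument "moves" is one flat list of numbers, 7 for each row, row after row: the shift along the tool's x, y, z in m, then the turn, a rotation vector about the tool's x, y, z in rad, then the opening, from -1 (shut) to 1 (fully open), so that 0 is half open. A call has 1 to 20 rows; each row is the pose to reach, as a shift and turn from the pose commanded when the call began, along the tool's axes at that moment; what a row does not reach only later rows make up. A row lasts 1/12 s, in which the tool goes at most 41.7 mm and 7.16 degrees, less where a joint would pass 70% of its speed; a pose out of reach is approached as far as the arm can. A call with a gripper value outside its range is refused whole. The fingers move at their own pace and stop on an object; "force" is the grip in N (left out, the last holds). Time passes only in rows, so rows that repeat a pose let the fingers close. It gives the time, the measured TCP pose, the force, the opening and the grip force at its end, in the units of the state.
- sense(): the state, without advancing time (a new reading comes with each control period).
- grab_frame(name): name is "scene" or "side" or "wrist"; returns a dict with "img" (384x512x3 uint8, red, green, blue), "camera_matrix" (3x3 intrinsics, pixels), "distortion" ([k1, k2, p1, p2, k3] as OpenCV has them; the pictures are not rectified), "R" (3x3) and "t" (3): a world point X has camera coordinates R X + t. Camera axes: x right, y down, z forward; pixel columns grow to the right and rows downward; lengths in mm; the calibration is good to about 2 mm. A picture is of the moment at which its call begins. There is no depth.
- sign_off(): hands the job in; it is judged then, once.
The state is a dict: "time": time; "joints": joint angles; "dq": joint speeds; "joint_efforts": joint torques, N m; "eef_pos": TCP position; "ee_rot": TCP orientation; "force": force on the tool from outside, world axes, zero at the start; "torque": the same for the moment, N m; "grip_width": finger opening in mm; "grip_force": force on a finger pad.
Only numpy, scipy, OpenCV 4.12 (cv2) and the standard library are available. Lean on these libraries where they do the work, as an engineer would, in place of code of your own. Each camera call takes 0.05 s, during which the arm holds its last target. There are 200 camera calls.

## Task

The washed well plate lies wells-up on the bench in front of the blue drying board. Without gripping, lifting or forcing it, gently use the fingertips to push it flush against the board's front edge, then keep pushing its near side up and over so that it tips up on that edge and flips onto the board, and leave it lying flat, wells down, on the board. Leave everything else where it stands.

Things in the scene. Friction and masses are not known exactly. Their poses are not given: they have to be found in the camera images.
- well_plate: white 96-well plate: rigid slab 85.4 (x) by 127.8 (y) by 14.4 mm thick (z), upright sides, about 60 g, loose; dark round wells on top, orange panel below. Origin: centre of the underside; z out of the wells' face (up at the start), x roughly towards the board. Starts on the bench 20 to 50 mm short of the board, turned up to 0.25 rad. Once pushed past upright it falls onto the board by itself
- plate_far_side (a point): point on the plate, at the middle of the long side that faces the drying board at the start, at half the plate's thickness. This side bears on the board's edge and serves as the pivot. A fingertip pressing the opposite (near) side towards the edge with 5 to 20 N holds by friction (coefficient about 0.5 or more) and carries that side up when moved in an arc about the edge; a lighter press may slip
- drying_board: blue flat drying board with thin grey stripes, 180 (x) by 400 (y) by 6 mm thick, fixed to the bench; origin at the centre of its underside, x away from the robot, y along its long front edge. Its front edge is an upright 6 mm step, 90 mm from the origin towards the robot (local x = -0.09): the wall edge to tip the plate on
- glass: bystander: green glass cup, 56 mm wide, 80 mm tall, standing on the left (+y) end of the board about 160 mm from its middle; origin at the centre of its base
- reagent_bottle: bystander: amber bottle with black cap, 42 mm wide, 100 mm tall, on the bench to one side of the plate; origin at the centre of its base
- sample_pot: bystander: clear pot with yellow lid, 48 mm wide, 55 mm tall, on the bench to the other side of the plate; origin at the centre of its base
- tube_rack: bystander: green rack of red-capped tubes, 60 by 200 by 86 mm tall, on the robot's right; origin at the centre of its base
- scissor_cup: bystander: steel cup, 64 mm wide, 130 mm tall, with scissors, 180 mm tall in all, on the robot's left; origin at the centre of its base
Not all that is in view belongs to the job. Several things have the shape of the well_plate; the one meant has the colours described above.

How it is judged:
By the outcome, as a careful person would: the job done as asked, in the order asked, and still so for the second after the job is handed in, with the robot touching nothing.
It also fails if it takes over 58 s, if anything falls off the work surface, if the arm or the gripper's body presses on something with over 40 N, if the wrist force passes 120 N, or if a joint passes its speed limit or range.

## Working session

There is one attempt and no reset: what is moved stays moved. The work goes in short steps, Python scripts to look and compute and a tool call to move; the robot and the scene stay as the last step left them, time stands still between calls to the robot, and variables do not carry over. Pictures are saved under pics/ and viewed, at most 10 in all, crops included, and the job is handed in when it is done.

Besides the shell and the picture viewer there is one more tool, called after ">>>" as name(argument=value, ...), one argument or row to a line, values as JSON. arm_command: Moves the arm, as the interface text tells. Its arguments: {"type":"object","properties":{"moves":{"type":"array","items":{"type":"number"}},"force":{"type":"number"}},"required":["moves"]}

```bash
mkdir -p pics; python3 - <<'E'
from rig import *
import cv2,numpy as np
s=sense();print(s['time'],s['eef_pos'],s['ee_rot'],s['grip_width'])
for n in("scene","side"):
    f=grab_frame(n);cv2.imwrite(f'pics/{n}0.png',f['img'][:,:,::-1]);np.savez(f'{n}0.npz',**f)
    C=-np.array(f['R']).T@np.array(f['t']);print(n,C)
E
```

```text
0.0 [ 6.49282077e+02 -5.01088731e-02  2.30268972e+02] [-3.13962645e+00 -3.30538484e-05  1.57087373e+00] 85.55325848005987
scene [1485.88705235 -500.97209987  900.80544469]
side [  35.49740382 -792.88661181  832.5122573 ]
```

View pics/scene0.png

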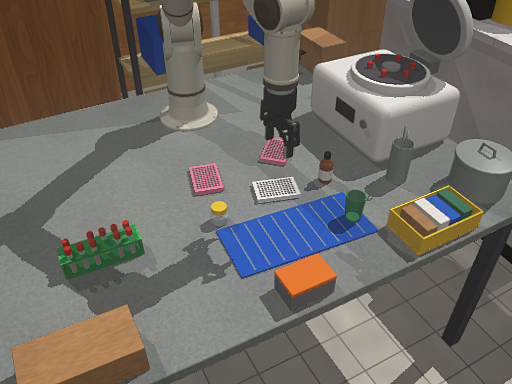

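View pics/side0.png

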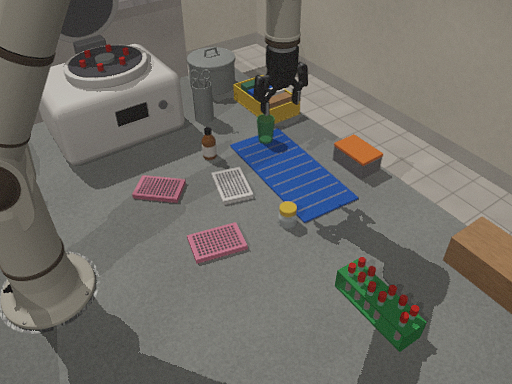

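Candidates for the plate are the white slab at scene (276,189), and pink slabs at scene (206,179) and (275,150). The white one matches the description, so I'll check it in a close crop.

```bash
python3 - <<'E'
import cv2,numpy as np
a=cv2.imread('pics/scene0.png')[165:275,200:390];b=cv2.imread('pics/side0.png')[125:225,190:360]
a=cv2.resize(a,(800,463),interpolation=cv2.INTER_CUBIC)
b=cv2.resize(b,(800,471),interpolation=cv2.INTER_CUBIC)
cv2.imwrite('pics/ca.png',a);cv2.imwrite('pics/cb.png',b)
E
```

```text
(no output)
```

View pics/ca.png

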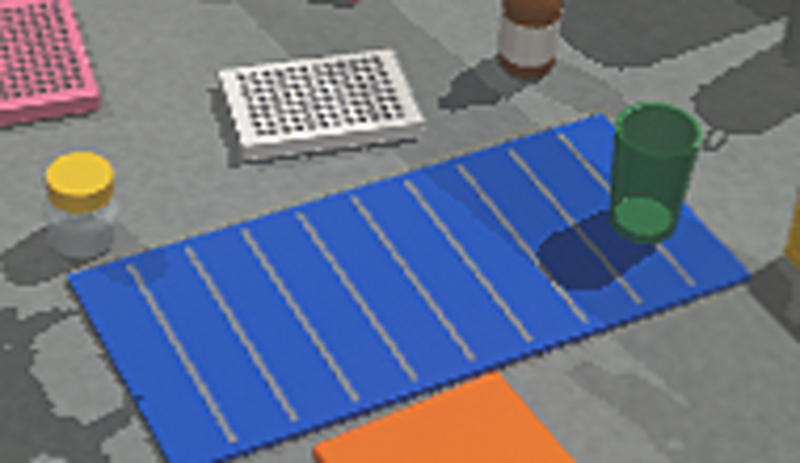

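View pics/cb.png

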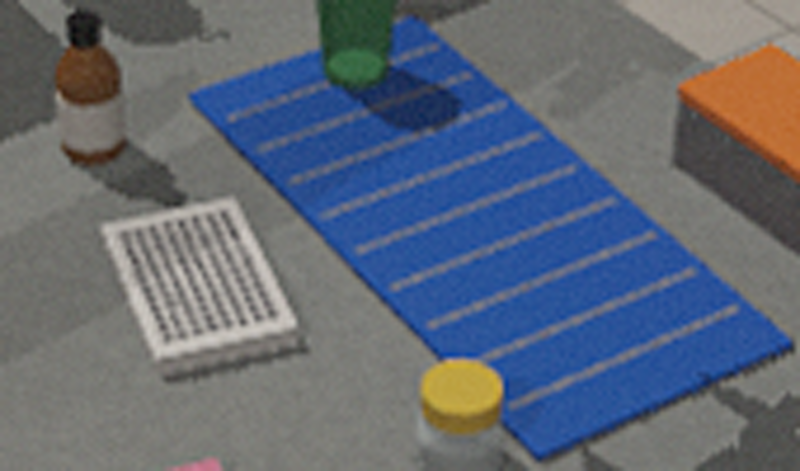

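The crops show the white plate, wells up, with top corners in the scene crop at (218,72),(392,50),(425,125),(243,148). The board's front edge runs from (68,272) to (600,113) there, and the bottle and pot stand to either side.

```bash
cat > h.py <<'E'
import cv2,numpy as np
from scipy.optimize import least_squares
def proj(f,P):
    r,_=cv2.Rodrigues(np.array(f['R'],float));return cv2.projectPoints(np.array(P,float),r,np.array(f['t'],float),f['camera_matrix'],f['distortion'])[0][:,0]
def ray(f,px,z):
    u=cv2.undistortPoints(np.array(px,float).reshape(-1,1,2),f['camera_matrix'],f['distortion'])[:,0]
    R=np.array(f['R']);d=np.c_[u,np.ones(len(u))]@R;C=-R.T@np.array(f['t'])
    return C+d*((z-C[2])/d[:,2])[:,None]
def rect(p,L,W,z):
    c,s=np.cos(p[2]),np.sin(p[2]);return np.array([[p[0]+c*a*L/2-s*b*W/2,p[1]+s*a*L/2+c*b*W/2,z] for a,b in((-1,1),(1,1),(1,-1),(-1,-1))])
E
python3 - <<'E'
from h import *
F=np.load('scene0.npz');G=np.load('side0.npz')
ua=lambda q:np.array(q)/(800/190)+[200,165]-.38
ub=lambda q:np.array(q)/(800/170)+[190,125]-.39
# order near-left, far-left, far-right, near-right
pa=ua([(392,50),(425,125),(243,148),(218,72)]);pb=ub([(103,226),(238,198),(298,330),(160,358)])
# side: left(+y) is up
for n,f,p in(('sc',F,pa),('si',G,pb)):print(n,ray(f,p,14.4).round(1).tolist())
pb=ub([(103,226),(238,198),(298,330),(160,358)])
for nm,z,L,W,A,B in(('plate',14.4,85.4,127.8,pa,pb),):
  r=least_squares(lambda p:np.r_[(proj(F,rect(p,L,W,z))-A).ravel(),(proj(G,rect(p,L,W,z))-B).ravel()],[600,0,0]);print(nm,r.x,np.abs(r.fun).max())
ba=ua([(600,113),(748,275),(68,272)]);bb=ub([(190,97),(420,15),(793,345),(542,458)])
print(ray(F,ba,6).round(1).tolist(),ray(G,bb,6).round(1).tolist())
r=least_squares(lambda p:np.r_[(proj(F,rect(p,180,400,6))[[0,1,3]]-ba).ravel(),(proj(G,rect(p,180,400,6))-bb).ravel()],[700,0,0]);print('board',r.x,np.abs(r.fun).max())
print('front corners',rect(r.x,180,400,6)[[0,3]])
print('bottle base',ray(F,ua([(530,70)]),0),ray(G,ub([(92,155)]),0),'pot',ray(F,ua([(82,250)]),0),ray(G,ub([(455,440)]),0))
E
```

```text
sc [[516.5, 139.3, 14.4], [599.8, 115.2, 14.4], [562.7, -7.1, 14.4], [480.6, 16.5, 14.4]]
si [[512.5, 134.4, 14.4], [594.5, 110.4, 14.4], [555.2, -12.5, 14.4], [478.2, 12.3, 14.4]]
plate [ 5.37812119e+02  6.48581074e+01 -2.88709014e-01] 1.5374561414205345
[[637.8, 236.8, 6.0], [816.7, 224.2, 6.0], [609.8, -158.8, 6.0]] [[633.8, 229.4, 6.0], [816.6, 221.0, 6.0], [784.8, -178.1, 6.0], [609.1, -166.8, 6.0]]
board [ 7.13109429e+02  2.99254888e+01 -7.12368989e-02] 1.612024461895544
front corners [[ 637.57302659  235.82413348    6.        ]
 [ 609.10236128 -163.1613565     6.        ]]
bottle base [[567.94174857 225.88206104   0.        ]] [[ 5.52343313e+02  2.18416478e+02 -1.13686838e-13]] pot [[ 589.365784   -139.90506533    0.        ]] [[ 583.14332933 -123.94000476    0.        ]]
```

```bash
python3 - <<'E'
from h import *
F=np.load('scene0.npz');G=np.load('side0.npz')
for n,f in(('sc',F),('si',G)):
    I=f['img'].astype(int);m=((I[...,0]>I[...,1]+45)&(I[...,2]>I[...,1]+10)&(I[...,0]>120)).astype('u1')
    k,l,st,c=cv2.connectedComponentsWithStats(m)
    for i in range(1,k):
        if st[i,4]>150:
            ys,xs=np.where(l==i);P=ray(f,np.c_[xs,ys],14);b=cv2.boxPoints(cv2.minAreaRect(P[:,:2].astype('f4')));print(n,c[i].round(),b.round().tolist())
E
```

```text
sc [273. 153.] [[288.0, 183.0], [394.0, 85.0], [453.0, 149.0], [348.0, 247.0]]
sc [206. 179.] [[320.0, -122.0], [458.0, -156.0], [479.0, -73.0], [340.0, -39.0]]
si [159. 187.] [[285.0, 178.0], [377.0, 91.0], [437.0, 153.0], [345.0, 241.0]]
si [216. 241.] [[314.0, -134.0], [438.0, -164.0], [460.0, -72.0], [336.0, -42.0]]
```

>>> arm_command(
  moves=[0.02, -0.05, 0, 0, 0, 0.12, 0.5, 0.04, -0.1, 0, 0, 0, 0.24, 0.5, 0.05, -0.13, 0, 0, 0, 0.36, 0.5, 0.06, -0.16, 0, 0, 0, 0.48, 0.5, 0.07, -0.19, 0, 0, 0, 0.6, 0.5, 0.07, -0.2, 0, 0, 0, 0.72, 0.5, 0.07, -0.2, 0, 0, 0, 0.84, 0.5, 0.07, -0.2, 0, 0, 0, 0.96, 0.5, 0.07, -0.2, 0, 0, 0, 1.08, 0.5, 0.07, -0.2, 0, 0, 0, 1.2, 0.5, 0.07, -0.2, 0, 0, 0, 1.32, 0.5, 0.07, -0.2, 0, 0, 0, 1.44, 0.5, 0.07, -0.2, 0, 0, 0, 1.56, 0.5, 0.07, -0.2, 0, 0, 0, 1.642, 0.5, 0.07, -0.2, 0, 0, 0, 1.642, 0.5, 0.07, -0.2, 0, 0, 0, 1.642, 0.5],
)

```text
time: 1.43
eef_pos: [449.8, 70.1, 231.1]
ee_rot: [3.141, 0.0, -0.068]
force: [0.5, -0.2, 0.3]
grip_width: 64.0
grip_force: 0.0
```

>>> arm_command(
  moves=[0, 0, 0.03, 0, 0, 0, 0.5, 0, 0, 0.065, 0, 0, 0, 0.5, 0, 0, 0.1, 0, 0, 0, 0.5, 0, 0, 0.135, 0, 0, 0, 0.5, 0, 0, 0.165, 0, 0, 0, 0.5, 0, 0, 0.19, 0, 0, 0, 0.5, 0, 0, 0.205, 0, 0, 0, 0.5, 0, 0, 0.215, 0, 0, 0, 0.5, 0, 0, 0.22, 0, 0, 0, 0.5, 0, 0, 0.22, 0, 0, 0, 0.5],
)

```text
time: 2.27
eef_pos: [449.6, 70.0, 10.7]
ee_rot: [3.141, 0.001, -0.07]
force: [0.7, 0.4, 0.5]
grip_width: 63.9
grip_force: 0.0
```

>>> arm_command(
  moves=[0, 0, 0.001, 0, 0, 0, 0.5, 0, 0, 0.002, 0, 0, 0, 0.5, 0, 0, 0.003, 0, 0, 0, 0.5, 0, 0, 0.004, 0, 0, 0, 0.5, 0, 0, 0.005, 0, 0, 0, 0.5, 0, 0, 0.005, 0, 0, 0, 0.5],
)

```text
time: 2.77
eef_pos: [450.1, 70.0, 6.5]
ee_rot: [-3.142, -0.0, -0.071]
force: [0.6, -0.1, 0.3]
grip_width: 64.4
grip_force: 0.0
```

```bash
python3 - <<'E'
from rig import *
import cv2
for n,(y,x) in(("scene",(90,180)),("side",(100,120))):
    f=grab_frame(n);cv2.imwrite(f'pics/{n}1.png',cv2.resize(f['img'][y:y+150,x:x+200,::-1],(800,600),interpolation=cv2.INTER_CUBIC))
E
```

```text
(no output)
```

View pics/side1.png

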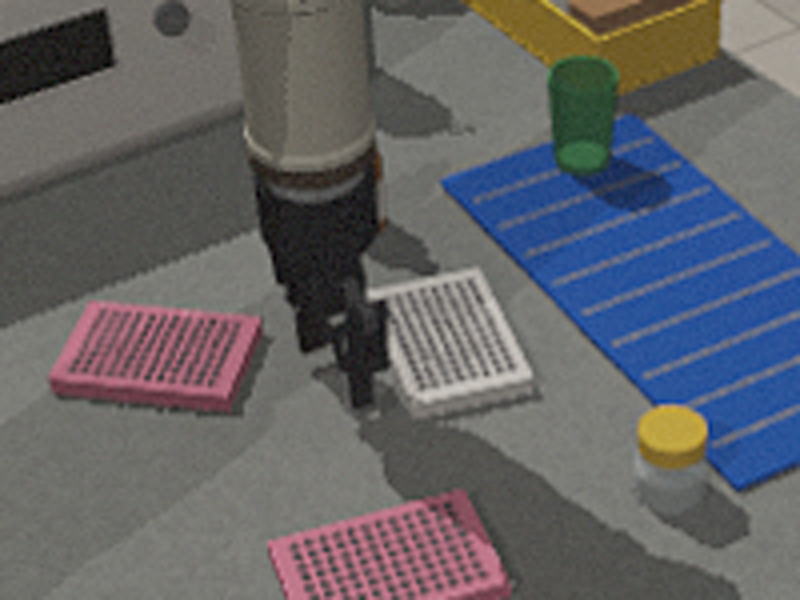

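The fingers stand just short of the plate's near side, with the right tip at crop (362,400), clear of both pink plates. Next I'll find the bench by touch.

>>> arm_command(
  moves=[0, 0, 0.001, 0, 0, 0, 0.5, 0, 0, 0.002, 0, 0, 0, 0.5, 0, 0, 0.003, 0, 0, 0, 0.5, 0, 0, 0.004, 0, 0, 0, 0.5, 0, 0, 0.005, 0, 0, 0, 0.5, 0, 0, 0.005, 0, 0, 0, 0.5],
)

```text
time: 3.37
eef_pos: [449.8, 70.0, 1.0]
ee_rot: [3.142, 0.0, -0.071]
force: [-0.2, 0.5, 0.4]
grip_width: 64.2
grip_force: 0.0
```

>>> arm_command(
  moves=[0, 0, 0.001, 0, 0, 0, 0.5, 0, 0, 0.002, 0, 0, 0, 0.5, 0, 0, 0.003, 0, 0, 0, 0.5, 0, 0, 0.003, 0, 0, 0, 0.5],
)

```text
time: 3.7
eef_pos: [449.9, 70.0, -1.9]
ee_rot: [3.142, 0.0, -0.071]
force: [1.0, 0.3, -0.1]
grip_width: 64.2
grip_force: 0.0
```

>>> arm_command(
  moves=[0, 0, 0.001, 0, 0, 0, 0.5, 0, 0, 0.002, 0, 0, 0, 0.5, 0, 0, 0.002, 0, 0, 0, 0.5],
)

```text
time: 3.95
eef_pos: [449.9, 70.0, -3.8]
ee_rot: [3.142, 0.0, -0.071]
force: [-0.7, 0.2, -0.1]
grip_width: 64.1
grip_force: 0.0
```

>>> arm_command(
  moves=[0, 0, 0.001, 0, 0, 0, 0.5, 0, 0, 0.002, 0, 0, 0, 0.5, 0, 0, 0.002, 0, 0, 0, 0.5],
)

```text
time: 4.2
eef_pos: [449.9, 70.0, -5.9]
ee_rot: [3.142, 0.0, -0.071]
force: [0.0, 0.8, 0.3]
grip_width: 63.6
grip_force: 0.0
```

>>> arm_command(
  moves=[0, 0, 0.001, 0, 0, 0, 0.5, 0, 0, 0.002, 0, 0, 0, 0.5, 0, 0, 0.002, 0, 0, 0, 0.5],
)

```text
time: 4.45
eef_pos: [450.0, 70.0, -6.1]
ee_rot: [3.141, -0.0, -0.071]
force: [-6.8, -1.1, 23.9]
grip_width: 64.1
grip_force: 12.2
```

The bench is felt at TCP z -6, so the tips lie about 6 mm behind the TCP. I'll rise to mid-plate height and push forward.

>>> arm_command(
  moves=[0, 0, -0.0085, 0, 0, 0, 0.5, 0, 0, -0.0085, 0, 0, 0, 0.5, 0.007, 0, -0.0085, 0, 0, 0, 0.5, 0.014, 0, -0.0085, 0, 0, 0, 0.5, 0.018, 0, -0.0085, 0, 0, 0, 0.5, 0.022, 0, -0.0085, 0, 0, 0, 0.5, 0.026, 0, -0.0085, 0, 0, 0, 0.5, 0.03, 0, -0.0085, 0, 0, 0, 0.5, 0.034, 0, -0.0085, 0, 0, 0, 0.5, 0.038, 0, -0.0085, 0, 0, 0, 0.5, 0.042, 0, -0.0085, 0, 0, 0, 0.5, 0.046, 0, -0.0085, 0, 0, 0, 0.5, 0.05, 0, -0.0085, 0, 0, 0, 0.5, 0.054, 0, -0.0085, 0, 0, 0, 0.5, 0.058, 0, -0.0085, 0, 0, 0, 0.5, 0.06, 0, -0.0085, 0, 0, 0, 0.5, 0.062, 0, -0.0085, 0, 0, 0, 0.5, 0.064, 0, -0.0085, 0, 0, 0, 0.5, 0.065, 0, -0.0085, 0, 0, 0, 0.5],
)

```text
time: 6.03
eef_pos: [515.0, 65.4, 0.8]
ee_rot: [-3.142, 0.0, -0.071]
force: [-0.5, 0.3, 0.8]
grip_width: 64.2
grip_force: 0.1
```

```bash
cat > look.py <<'E'
import sys,cv2,numpy as np
from rig import *
k=sys.argv[1];out=[]
for n,(y,x) in(("scene",(120,190)),("side",(120,160))):
    f=grab_frame(n);out.append(cv2.resize(f['img'][y:y+130,x:x+175,::-1],(400,297),interpolation=cv2.INTER_CUBIC));np.savez(f'{n}{k}.npz',**f)
cv2.imwrite(f'pics/v{k}.png',cv2.resize(np.hstack(out),None,fx=1,fy=1))
s=sense();print(s['time'],s['eef_pos'],s['force'])
E
python3 look.py 2
```

```text
6.1333 [515.13152595  65.40416189   0.83107811] [ 1.05426385 -0.47865344  0.33409278]
```

View pics/v2.png

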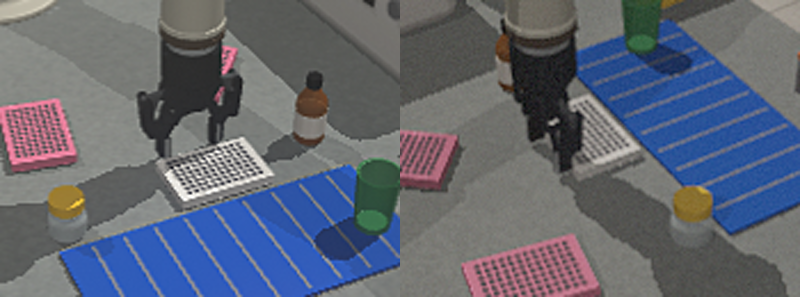

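```bash
python3 - <<'E'
from h import *
F=np.load('scene2.npz');G=np.load('side2.npz')
for n,f,o in(('sc',F,(190,120)),('si',G,(160,120))):
    I=f['img'].astype(int)
    m=(I.min(2)>150)&(I.max(2)-I.min(2)<40)
    m=cv2.morphologyEx(m.astype('u1'),cv2.MORPH_CLOSE,np.ones((3,3)))
    k,l,st,c=cv2.connectedComponentsWithStats(m)
    for i in range(1,k):
        x,y=c[i]
        if st[i,4]>200 and o[0]<x<o[0]+175 and o[1]<y<o[1]+130:
            ys,xs=np.where(l==i);P=ray(f,np.c_[xs,ys],14.4)[:,:2].astype('f4');r=cv2.minAreaRect(P);print(n,c[i].round(),st[i,4],r,cv2.boxPoints(r).round().tolist())
q=np.array([(240,138),(273,174),(184,203),(158,169)])/(400/175)+[190,120]-.3
print(ray(F,q,14.4).round(1).tolist())
E
```

```text
sc [285. 194.] 760 ((576.8079223632812, 73.62358093261719), (127.36080169677734, 97.8501968383789), 85.73751831054688) [[523.0, 14.0], [621.0, 6.0], [630.0, 133.0], [533.0, 141.0]]
si [250. 179.] 278 ((579.8643798828125, 69.31829833984375), (127.61979675292969, 60.33262252807617), 85.7769546508789) [[545.0, 8.0], [605.0, 3.0], [615.0, 131.0], [554.0, 135.0]]
[[534.4, 135.4, 14.4], [617.2, 133.5, 14.4], [613.0, 7.0, 14.4], [540.4, 9.7, 14.4]]
```

The plate has aligned itself with the board (yaw about -0.07) and sits about 9 mm left of the fingers' middle. I'll recentre, then push on to contact.

>>> arm_command(
  moves=[-0.004, 0, 0, 0, 0, 0, 0.5, -0.005, -0.004, 0, 0, 0, 0, 0.5, -0.004, -0.009, 0, 0, 0, 0, 0.5, 0, -0.009, 0, 0, 0, 0, 0.5, 0.003, -0.009, 0, 0, 0, 0, 0.5, 0.005, -0.009, 0, 0, 0, 0, 0.5, 0.007, -0.009, 0, 0, 0, 0, 0.5, 0.008, -0.009, 0, 0, 0, 0, 0.5, 0.009, -0.009, 0, 0, 0, 0, 0.5, 0.01, -0.009, 0, 0, 0, 0, 0.5],
)

```text
time: 6.97
eef_pos: [525.3, 73.5, 0.7]
ee_rot: [3.141, 0.0, -0.072]
force: [-1.2, -0.1, 1.1]
grip_width: 64.2
grip_force: 0.4
```

>>> arm_command(
  moves=[0.0005, 0, 0, 0, 0, 0, 0.5, 0.001, 0, 0, 0, 0, 0, 0.5, 0.0015, 0, 0, 0, 0, 0, 0.5, 0.002, 0, 0, 0, 0, 0, 0.5, 0.002, 0, 0, 0, 0, 0, 0.5],
)

```text
time: 7.38
eef_pos: [527.6, 73.5, 0.8]
ee_rot: [-3.142, -0.0, -0.071]
force: [-0.8, -0.3, 0.0]
grip_width: 64.0
grip_force: 0.0
```

>>> arm_command(
  moves=[0.0005, 0, 0, 0, 0, 0, 0.5, 0.001, 0, 0, 0, 0, 0, 0.5, 0.001, 0, 0, 0, 0, 0, 0.5],
)

```text
time: 7.63
eef_pos: [528.4, 73.5, 0.8]
ee_rot: [-3.142, 0.0, -0.071]
force: [-0.6, 0.1, 0.9]
grip_width: 64.0
grip_force: 0.3
```

>>> arm_command(
  moves=[0.0005, 0, 0, 0, 0, 0, 0.5, 0.001, 0, 0, 0, 0, 0, 0.5, 0.001, 0, 0, 0, 0, 0, 0.5],
)

```text
time: 7.88
eef_pos: [528.5, 73.4, 0.7]
ee_rot: [3.141, 0.002, -0.071]
force: [-3.9, 0.3, 3.7]
grip_width: 64.0
grip_force: 2.0
```

>>> arm_command(
  moves=[0.0005, 0, 0, 0, 0, 0, 0.5, 0.001, 0, 0, 0, 0, 0, 0.5, 0.001, 0, 0, 0, 0, 0, 0.5],
)

```text
time: 8.13
eef_pos: [528.6, 73.4, 0.5]
ee_rot: [3.141, 0.003, -0.071]
force: [-5.3, 0.4, 4.8]
grip_width: 63.7
grip_force: 3.2
```

>>> arm_command(
  moves=[0.0005, 0, 0, 0, 0, 0, 0.5, 0.001, 0, 0, 0, 0, 0, 0.5, 0.001, 0, 0, 0, 0, 0, 0.5],
)

```text
time: 8.38
eef_pos: [528.6, 73.4, 0.3]
ee_rot: [3.141, 0.005, -0.07]
force: [-8.7, 0.6, 6.7]
grip_width: 63.7
grip_force: 4.1
```

Contact with the board is at TCP x about 528.5, at roughly 3 N/mm. I'll add a little preload and begin the arc.

>>> arm_command(
  moves=[0.0012, 0, 0, 0, 0, 0, 0.5, 0.0013, 0, -0.0015, 0, 0, 0, 0.5, 0.0014, 0, -0.0035, 0, 0, 0, 0.5, 0.0016, 0, -0.0055, 0, 0, 0, 0.5, 0.0017, 0, -0.0073, 0, 0, 0, 0.5, 0.002, 0, -0.0092, 0, 0, 0, 0.5, 0.0022, 0, -0.011, 0, 0, 0, 0.5, 0.0024, 0, -0.0128, 0, 0, 0, 0.5, 0.0026, 0, -0.0146, 0, 0, 0, 0.5],
)

```text
time: 9.13
eef_pos: [530.8, 73.0, 14.4]
ee_rot: [3.14, 0.006, -0.07]
force: [-6.7, 0.2, 1.2]
grip_width: 64.1
grip_force: 3.4
```

```bash
python3 look.py 3
```

```text
9.2333 [530.79525708  72.99805215  14.51302946] [-7.96694417 -0.09748514  1.74839253]
```

View pics/v3.png

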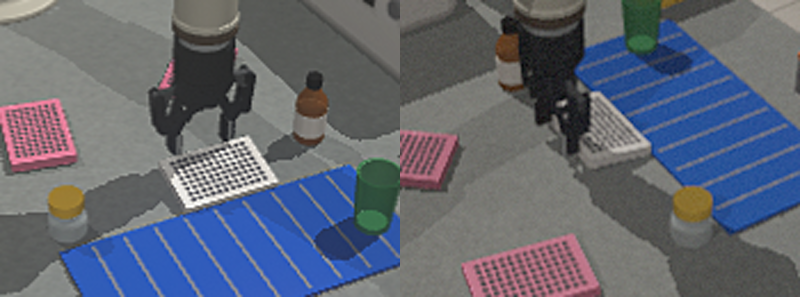

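The plate's near side has lifted with the fingertips, and the force is about 8 N towards the board. I'll continue the arc.

>>> arm_command(
  moves=[0.0007, 0, -0.0036, 0, 0, 0, 0.5, 0.0016, 0, -0.0072, 0, 0, 0, 0.5, 0.0026, 0, -0.0107, 0, 0, 0, 0.5, 0.0038, 0, -0.0142, 0, 0, 0, 0.5, 0.0052, 0, -0.0176, 0, 0, 0, 0.5, 0.0066, 0, -0.021, 0, 0, 0, 0.5, 0.0083, 0, -0.0243, 0, 0, 0, 0.5, 0.01, 0, -0.0275, 0, 0, 0, 0.5],
)

```text
time: 9.9
eef_pos: [542.2, 72.3, 42.5]
ee_rot: [3.141, 0.003, -0.071]
force: [-5.0, -0.1, 2.9]
grip_width: 64.2
grip_force: 3.0
```

>>> arm_command(
  moves=[0.0022, 0, -0.003, 0, 0, 0, 0.5, 0.0044, 0, -0.006, 0, 0, 0, 0.5, 0.0068, 0, -0.0088, 0, 0, 0, 0.5, 0.0093, 0, -0.0116, 0, 0, 0, 0.5, 0.0119, 0, -0.0143, 0, 0, 0, 0.5, 0.0146, 0, -0.0168, 0, 0, 0, 0.5, 0.0172, 0, -0.0193, 0, 0, 0, 0.5, 0.0199, 0, -0.0217, 0, 0, 0, 0.5],
)

```text
time: 10.57
eef_pos: [562.1, 71.0, 64.8]
ee_rot: [3.141, 0.003, -0.07]
force: [-7.1, -0.6, 8.4]
grip_width: 64.5
grip_force: 5.6
```

```bash
python3 look.py 4
```

```text
10.6667 [562.82864296  70.94964223  65.31400022] [-9.01079761 -0.52349653 10.26759603]
```

View pics/v4.png

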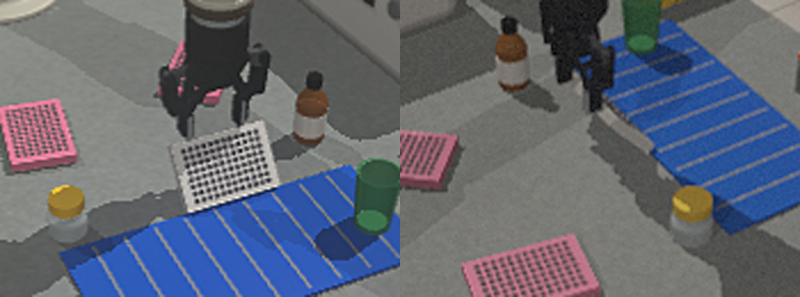

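The plate stands at about 50° on the board's edge, with the far side against the step at left-crop (190,210) to (277,185). Continuing.

>>> arm_command(
  moves=[0.0028, 0, -0.0024, 0, 0, 0, 0.5, 0.0056, 0, -0.0046, 0, 0, 0, 0.5, 0.0087, 0, -0.0067, 0, 0, 0, 0.5, 0.0118, 0, -0.0087, 0, 0, 0, 0.5, 0.0149, 0, -0.0104, 0, 0, 0, 0.5, 0.018, 0, -0.0121, 0, 0, 0, 0.5, 0.0213, 0, -0.0136, 0, 0, 0, 0.5, 0.0246, 0, -0.0149, 0, 0, 0, 0.5],
)

```text
time: 11.33
eef_pos: [589.6, 69.1, 80.5]
ee_rot: [-3.141, -0.002, -0.071]
force: [-2.0, -0.3, 5.7]
grip_width: 63.7
grip_force: 2.6
```

>>> arm_command(
  moves=[0.0034, 0, -0.0012, 0, 0, 0, 0.5, 0.0068, 0, -0.0023, 0, 0, 0, 0.5, 0.0103, 0, -0.0031, 0, 0, 0, 0.5, 0.0138, 0, -0.0039, 0, 0, 0, 0.5, 0.0173, 0, -0.0044, 0, 0, 0, 0.5, 0.0208, 0, -0.0048, 0, 0, 0, 0.5],
)

```text
time: 11.83
eef_pos: [610.5, 67.7, 85.0]
ee_rot: [-3.141, -0.002, -0.071]
force: [0.0, -0.9, 5.5]
grip_width: 63.8
grip_force: 2.5
```

>>> arm_command(
  moves=[0.0035, 0, -0.0002, 0, 0, 0, 0.5, 0.0071, 0, -0.0003, 0, 0, 0, 0.5, 0.0108, 0, -0.0006, 0, 0, 0, 0.5, 0.0146, 0, -0.001, 0, 0, 0, 0.5, 0.0184, 0, -0.0012, 0, 0, 0, 0.5, 0.0222, 0, -0.0014, 0, 0, 0, 0.5, 0.0255, 0, -0.0013, 0, 0, 0, 0.5, 0.029, 0, -0.0012, 0, 0, 0, 0.5],
)

```text
time: 12.5
eef_pos: [639.1, 65.7, 85.9]
ee_rot: [-3.141, -0.001, -0.071]
force: [0.6, 0.2, 4.4]
grip_width: 64.3
grip_force: 2.1
```

```bash
python3 look.py 5
```

```text
12.6 [639.18726415  65.75485595  85.75819545] [1.66259999 0.13457312 5.76105055]
```

View pics/v5.png

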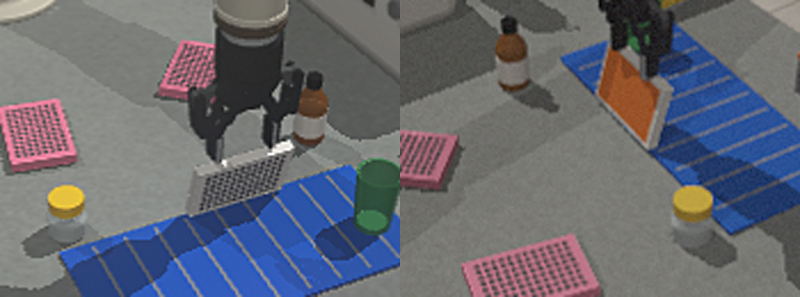

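The plate leans just past upright, orange side to the robot, on the board's edge with the fingers on top. I'll push a bit farther so it falls over.

>>> arm_command(
  moves=[0.0035, 0, 0, 0, 0, 0, 0.5, 0.007, 0, 0, 0, 0, 0, 0.5, 0.0105, 0, 0.0002, 0, 0, 0, 0.5, 0.014, 0, 0.0002, 0, 0, 0, 0.5, 0.0175, 0, 0, 0, 0, 0, 0.5, 0.021, 0, 0, 0, 0, 0, 0.5, 0.021, 0, 0, 0, 0, 0, 0.5],
)

```text
time: 13.18
eef_pos: [659.4, 63.9, 85.1]
ee_rot: [3.142, 0.0, -0.072]
force: [0.2, 0.5, 0.5]
grip_width: 63.7
grip_force: 0.0
```

Contact is gone, so the plate has presumably fallen. I'll retreat up and back, then check.

>>> arm_command(
  moves=[0, 0, -0.01, 0, 0, 0, 0.5, 0, 0, -0.03, 0, 0, 0, 0.5, 0, 0, -0.06, 0, 0, 0, 0.5, 0, 0, -0.09, 0, 0, 0, 0.5, -0.02, 0, -0.12, 0, 0, 0, 0.5, -0.05, 0, -0.15, 0, 0, 0, 0.5, -0.08, 0, -0.16, 0, 0, 0, 0.5, -0.11, 0, -0.16, 0, 0, 0, 0.5, -0.13, 0, -0.16, 0, 0, 0, 0.5, -0.14, 0, -0.16, 0, 0, 0, 0.5, -0.14, 0, -0.16, 0, 0, 0, 0.5],
)

```text
time: 14.1
eef_pos: [517.7, 74.4, 246.4]
ee_rot: [3.141, -0.0, -0.07]
force: [-0.1, 0.1, -0.5]
grip_width: 64.1
grip_force: 0.0
```

```bash
python3 look.py 6; python3 - <<'E'
from h import *
for n in('scene','side'):
    f=np.load(n+'6.npz');I=f['img'].astype(int)
    m=((I[...,0]>150)&(I[...,2]<110)&(I[...,0]>I[...,1]+50)).astype('u1')
    k,l,st,c=cv2.connectedComponentsWithStats(m)
    for i in range(1,k):
        if st[i,4]>150:
            ys,xs=np.where(l==i);r=cv2.minAreaRect(ray(f,np.c_[xs,ys],20.4)[:,:2].astype('f4'));print(n,c[i].round(),r)
E
```

```text
14.2 [520.33340844  73.93403846 246.12388697] [ 0.77447538 -0.17154515  0.05738387]
scene [300. 215.] ((678.7673950195312, 65.3218994140625), (114.85857391357422, 72.35077667236328), 85.99919128417969)
scene [305. 274.] ((863.8098754882812, -36.75632858276367), (86.94851684570312, 127.19552612304688), 0.059657756239175797)
side [358. 148.] ((931.7822265625, -22.76354217529297), (86.66812896728516, 126.39373016357422), 0.34990811347961426)
side [273. 164.] ((676.1497802734375, 62.08124542236328), (114.08943176269531, 71.5043716430664), 86.29008483886719)
```

View pics/v6.png

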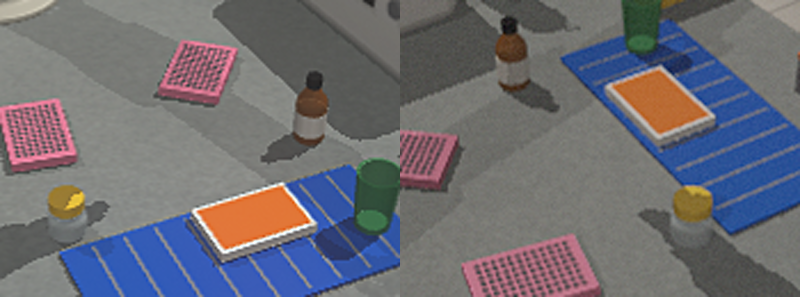

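The plate lies flat on the board, orange underside up (left-crop (255,220)). Both cameras agree on its centre at a height of 20.4 mm, and the bottle, pot and glass are unmoved. The arm is clear.

>>> arm_command(
  moves=[0, 0, 0, 0, 0, 0, 0.5, 0, 0, 0, 0, 0, 0, 0.5],
)

```text
time: 14.37
eef_pos: [520.5, 73.9, 245.3]
ee_rot: [-3.141, -0.0, -0.072]
force: [-0.6, -0.1, -0.3]
grip_width: 64.0
grip_force: 0.0
```

```bash
python3 -c "
from rig import *
print(sign_off())"
```

```text
the job is handed in; nothing more can be done
None
```

The white plate was pushed flush against the board's front edge, tipped up and over it, and now lies flat, wells down, on the board; nothing else in the checked views had moved, and the job was handed in at 14.4 s.

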